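# Index the paste-filling turntable by one station

### The job

Bring the empty paste cup under the nozzle of the upside-down paste bottle: draw the spring index pin by its black knob, turn the table anticlockwise about a quarter turn, and let the pin drop fully home in the ring's next round hole, so that the table is locked. Feel for the hole and do not force the table sideways against the pin; all three cups must stay standing in their nests.

Things in the scene. Friction and masses are not known exactly. Their poses are not given: they have to be found in the camera images.
- stand: grey round stand, 272 mm across, 12 mm high, fixed; origin under it on the turntable's vertical axis, z up. On that axis a fixed post, 18 mm thick and 235 mm high, holds a white paste bottle upside down; +x points from post to bottle. A flat steel index ring, 193 to 256 mm across, is clamped on the stand by three screws; its face is 24 mm above the worktop
- table_axis (a point): point on the turntable's vertical axis, on the top of its disc, 37 mm above the worktop. On a circle of 110 mm radius about this axis the index ring has a curved slot, 51 mm long, where the pin is now, and three round holes, 11 mm wide and a quarter turn apart; from the middle of the slot to the next hole is a quarter turn too
- turntable (a joint): turn of the aluminium disc (190 mm across), rad, growing anticlockwise seen from above; about 0 now. The pin can rock a few degrees in the slot. The ring was clamped by eye, up to 7.5 degrees either way, so the next hole comes anywhere from 1.43 to 1.71 rad and must be felt. The disc turns stiffly and stays where it is left: 2 N at the knob, 4 N while the pin drags on the ring
- index_pin (a joint): height of the index pin, m: 0 = fully down on its own stop, 10 mm deep in the ring; 0.010 = its nose level with the ring's face, on which it can slide; 0.015 = upper stop. Spring and weight push it down with 6 N at 0 and 10 N at the top; it moves in grease, so draw it below 0.1 m/s
- index_knob (a point): middle of the black knob of the pin, on the turntable's lug, 110 mm from the axis, 135 degrees anticlockwise of the stand's +x when the turntable reads 0. It moves with pin and table, does not spin. Round, 30 mm across from 6 mm below to 7 mm above this point, top 10 mm above; 80 mm above the worktop with the pin down. Below it: barrel 20 to 25 mm across up to z = 62 mm, lug top at 37 mm
- pin_tip: the steel pin under the knob, 10 mm thick, round nose; origin on its axis, at worktop height with the pin down (the nose is 14 mm higher). It bends if it is loaded with more than 40 N against the ring
- nozzle_tip (a point): tip of the paste bottle's nozzle, 95 mm above the worktop and 62 mm out from the table's axis, over the middle of a nest; the bottle above it is 66 mm across and ends 279 mm above the worktop
- empty_cup: empty clear plastic cup, 63 mm across the rim, 44 mm at the foot, 36 mm high, standing loosely (4 mm play) in a low grey nest ring on the disc, 62 mm from the axis, a quarter turn clockwise of the nozzle; origin in the middle of its underside, z up
- full_cup_1: the same kind of cup filled with paste, in the nest under the nozzle; origin in the middle of its underside, z up
- full_cup_2: the same kind of cup filled with paste, in the nest a quarter turn anticlockwise of the nozzle; origin in the middle of its underside, z up. The fourth nest is vacant
Not all that is in view belongs to the job. Leave any yellow look-alike of the full_cup_2 alone.

How it is judged:
By the outcome, as a careful person would: the job done as asked, in the order asked, and still so for the second after the job is handed in, with the robot touching nothing.
It also fails if it takes over 51 s, if anything falls off the work surface, if the arm or the gripper's body presses on something with over 40 N, if the wrist force passes 120 N, or if a joint passes its speed limit or range.

### The arm

A 6-joint arm with a two-finger parallel gripper is mounted at the origin on a cart in front of the work surface, level with it; the furniture and walls round the work are solid. World frame = base frame: x ahead of the robot, y to its left, z up, the work surface at z = 0. Lengths are in mm, angles in rad, forces in N, time in s.
With the tool pointing down it reaches from about 325 to 750 mm from the base axis. Payload 7.6 kg.
Tool frame: the origin (TCP) lies midway between the tips of the shut fingers; the grasp point (between the pads) lies 19 mm behind it; z points along the fingers, y is the line along which they close (so a half turn about z gives the same grasp; the last joint's range is limited). The gripper opens to 85 mm and grips with 20 to 120 N. Pads are 22 mm wide; open, the fingers measure 114 mm over their backs; the gripper's body (76 mm by 85 mm) begins 54 mm behind the grasp point. The pads swing forward as they close: fully open they stand 13 mm farther back than shut.
Start: joints at [1.128, 0.052, 1.401, -0, 1.689, -0.07], TCP at [191.203, 488.965, 231.323] pointing down, gripper open.
Joint ranges: [-2.9, 2.9], [-0.91, 2.17], [0.12, 2.37], [-1.06, 4.2], [0.26, 2.73], [-2.93, 2.93]. Speed limits (rad/s): [2.57, 2.57, 3.01, 3.14, 3.14, 3.14].

### API

Orientations are given as a unit quaternion [x, y, z, w].
In Python, from workcell import ctrl, viewer gives the robot as it stands. The module is installed in compiled form; this text tells all that it offers.
- The arm moves only by the tool carry_out, never from a script. Its argument "plan" is a list of rows, each a list of 7 numbers: the closure in counts, from 0 (fully open) to 255 (shut), then the shift along the world's x, y, z in cm, then the turn, a rotation vector about the world's x, y, z in rad. A call has 1 to 8 rows; each row is the pose to reach, as a shift and turn from the pose commanded when the call began; what a row does not reach only later rows make up. A row lasts 1/12 s, in which the tool goes at most 41.7 mm and 7.16 degrees, less where a joint would pass 70% of its speed; a pose out of reach is approached as far as the arm can. A call with a gripper value outside its range is refused whole. The fingers move at their own pace and stop on an object; "newtons" is the grip in N (left out, the last holds). Time passes only in rows, so rows that repeat a pose let the fingers close. It gives the time, the measured TCP pose, the force, the opening and the grip force at its end, in the units of the state.
- ctrl.get_state(): the state, without advancing time (a new reading comes with each control period).
- viewer.capture(name): name is "scene" or "top" or "wrist"; returns (picture, depth): 420x560x3 uint8, blue, green, red; 420x560 float32, mm along the optical axis (not along the pixel's ray), 0 where there is no reading.
- viewer.camera_model(name): a dict with "vfov" (degrees; the focal length in pixels is half the picture's height over the tangent of half this angle, whatever the lens; pixels are square), "cx", "cy" (the principal point, pixels), "xyz" and "attitude" of the camera in the world; the wrist camera has in their place "tool_from_camera" (4x4, takes a point from camera to tool coordinates, whose origin is the TCP and whose axes are the flange's). Camera axes: x right, y up, looking along -z (the intrinsics and any distortion apply to the point x, -y, -z); pixel columns grow to the right and rows downward; lengths in mm; the calibration is good to about 2 mm. A picture is of the moment at which its call begins: read the wrist's pose just before it. camera_model takes no time and is no camera call.
- ctrl.hand_in(): hands the job in; it is judged then, once.
The state is a dict: "clock": time; "joints": joint angles; "qvel": joint speeds; "tau": joint torques, N m; "eef_pos": TCP position; "tcp_rot": TCP orientation; "force": force on the tool from outside, world axes, zero at the start; "torque": the same for the moment, N m; "opening": finger opening in mm; "grip_force": force on a finger pad.
Only numpy, scipy, OpenCV 4.12 (cv2) and the standard library are available. Lean on these libraries where they do the work, as an engineer would, in place of code of your own. Each camera call takes 0.05 s, during which the arm holds its last target. There are 200 camera calls.

## Working session

There is one attempt and no reset: what is moved stays moved. The work goes in short steps, Python scripts to look and compute and a tool call to move; the robot and the scene stay as the last step left them, time stands still between calls to the robot, and variables do not carry over. Pictures are saved under pics/ and viewed, at most 10 in all, crops included, and the job is handed in when it is done.

Besides the shell and the picture viewer there is one more tool, called after "Emit:" by a JSON object that holds its "op" and its "data", one argument or row to a line. carry_out: Moves the arm, as the interface text tells. Its arguments: {"type":"object","properties":{"plan":{"type":"array"},"newtons":{"type":"number"}},"required":["plan"]}

```bash
mkdir -p pics; cat > h.py <<'E'
import numpy as np, cv2
from workcell import ctrl, viewer
from scipy.spatial.transform import Rotation as R
E
python3 - <<'E'
from h import *
for n in("scene","top"):
    m=viewer.camera_model(n);print(n,m)
    p,d=viewer.capture(n);cv2.imwrite(f"pics/{n}0.png",p);np.save(f"{n}0.npy",d)
print(viewer.camera_model("wrist"));print(ctrl.get_state())
E
```

```text
scene {'vfov': 53.73424705728637, 'cx': 278.49142677607193, 'cy': 205.48690372806624, 'xyz': array([   5.27600533, -481.39119621,  661.04608421]), 'attitude': array([ 0.35570131, -0.19871209, -0.42188124,  0.80994216])}
top {'vfov': 43.77097464052151, 'cx': 283.5088127854959, 'cy': 210.5641290855487, 'xyz': array([ 464.39735417, -148.25571827, 1173.59343861]), 'attitude': array([-0.03260623,  0.02306515,  0.71567066, -0.69729502])}
{'vfov': 60.588499905702605, 'cx': 283.4975139676643, 'cy': 209.48729665295215, 'tool_from_camera': array([[-8.00806529e-04,  9.50052294e-01,  3.12089725e-01,
         7.94034089e+01],
       [ 9.99999485e-01,  9.55614231e-04, -3.43098052e-04,
        -1.20585762e+00],
       [-6.24198475e-04,  3.12089290e-01, -9.50052570e-01,
        -1.41856417e+02],
       [ 0.00000000e+00,  0.00000000e+00,  0.00000000e+00,
         1.00000000e+00]])}
{'clock': 0.1, 'joints': array([ 1.12771612e+00,  5.27731320e-02,  1.40162221e+00, -3.67740209e-05,
        1.68859002e+00, -7.02824482e-02]), 'qvel': array([-0.0015422 , -0.0040054 , -0.00258106, -0.00099527,  0.00081019,
       -0.00048561]), 'tau': array([ 1.03065955e-03, -3.82583964e+01, -3.60982955e+01, -1.09908742e-04,
        4.85075012e-03, -3.36171308e-05]), 'eef_pos': array([191.08201945, 488.70577002, 230.55747872]), 'tcp_rot': array([ 1.85323430e-01,  9.82677333e-01, -6.78179462e-04, -1.59122903e-04]), 'force': array([-0.3113396 , -0.99536655, -0.53402697]), 'torque': array([-0.01825618,  0.06445732, -0.02958591]), 'grip_force': 0.0, 'opening': 85.30503888260647}
```

View pics/scene0.png

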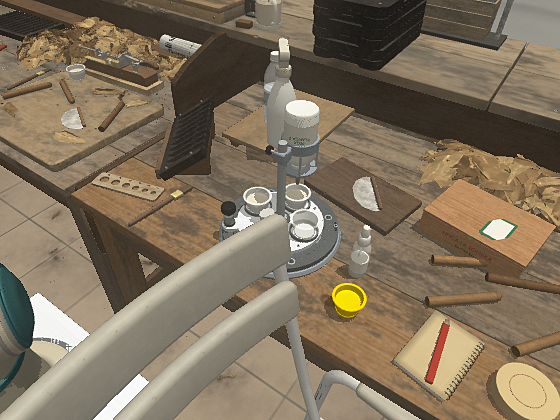

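View pics/top0.png

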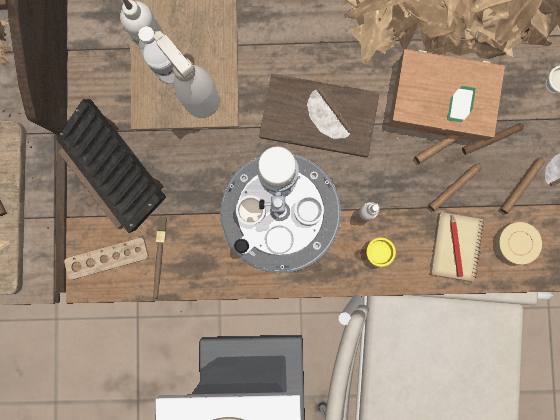

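The top view shows the turntable at about (280,212), the black knob at (242,246), the bottle at (278,170) and the yellow look-alike at (380,252). In the scene view a chair stands near the work. Next I'll measure the axis, knob and bottle.

```bash
cat >> h.py <<'E'
def pose(n,st=None):
    m=viewer.camera_model(n)
    if n=="wrist":
        T=np.eye(4);T[:3,:3]=R.from_quat(st["tcp_rot"]).as_matrix();T[:3,3]=st["eef_pos"];T=T@np.array(m["tool_from_camera"])
        return m,T[:3,:3],T[:3,3]
    return m,R.from_quat(m["attitude"]).as_matrix(),m["xyz"]
def rays(n,uv,st=None):
    m,A,o=pose(n,st);f=210/np.tan(np.radians(m["vfov"])/2);uv=np.atleast_2d(uv)
    c=np.c_[(uv[:,0]-m["cx"])/f,-(uv[:,1]-m["cy"])/f,-np.ones(len(uv))]
    return c@A.T,o
def onplane(n,uv,z,st=None):
    d,o=rays(n,uv,st);return o+d*((z-o[2])/d[:,2])[:,None]
def cloud(n,D,st=None):
    v,u=np.mgrid[:420,:560];d,o=rays(n,np.c_[u.ravel(),v.ravel()],st)
    return (o+d*D.ravel()[:,None]).reshape(420,560,3)
E
python3 - <<'E'
from h import *
print({k:v for k,v in viewer.camera_model("top").items()}.keys())
p=cv2.imread("pics/top0.png");P=cloud("top",np.load("top0.npy"))
hsv=cv2.cvtColor(p,cv2.COLOR_BGR2HSV)
# stand outline: points above 6mm, in window
w=np.zeros((420,560),bool);w[145:280,212:348]=1
m=(w&(P[...,2]>7)&(P[...,2]<34)).astype(np.uint8)
m=cv2.morphologyEx(m,cv2.MORPH_OPEN,np.ones((3,3)))
c=max(cv2.findContours(m,cv2.RETR_EXTERNAL,cv2.CHAIN_APPROX_NONE)[0],key=cv2.contourArea)[:,0]
q=onplane("top",c,12)[:,:2]
h=cv2.convexHull(q.astype(np.float32))[:,0]
for i in range(5):
    A=np.c_[2*h,np.ones(len(h))];s=np.linalg.lstsq(A,(h**2).sum(1),rcond=None)[0];r=np.sqrt(s[2]+s[0]**2+s[1]**2)
    e=abs(np.hypot(*(h-s[:2]).T)-r);print(s[:2],2*r,e.max());h=h[e<max(2,np.percentile(e,85))]
k=(hsv[...,2]<60)&w;k[:225]=0;k[:,262:]=0
n,l,st,ce=cv2.connectedComponentsWithStats(k.astype(np.uint8))
for i in range(1,n):
    if st[i,4]>30:print(st[i],ce[i],onplane("top",ce[i],87),np.median(P[l==i],0))
b=w&(P[...,2]>265)&(P[...,2]<295);print("bottle",np.median(P[b],0),b.sum())
b=w&(P[...,2]>220)&(P[...,2]<242);print("post",np.median(P[b],0),b.sum())
# tall things around
for n in("top","scene"):
  Q=cloud(n,np.load(n+"0.npy"));
  for x0 in range(-100,800,100):
    print(n,x0,[int(np.percentile(Q[...,2][s],99)) if (s:=(Q[...,0]>=x0)&(Q[...,0]<x0+100)&(Q[...,1]>=y0)&(Q[...,1]<y0+100)).sum()>20 else None for y0 in range(-700,600,100)])
E
```

```text
dict_keys(['vfov', 'cx', 'cy', 'xyz', 'attitude'])
[ 553.59270227 -126.41104521] 264.72991423843644 3.0445578997330927
[ 553.88089717 -125.89720191] 265.54509828292635 2.0567098869335894
[ 553.93404876 -125.62504799] 265.90565607737904 1.7452598487631121
[ 553.93404876 -125.62504799] 265.90565607737904 1.7452598487631121
[ 553.93404876 -125.62504799] 265.90565607737904 1.7452598487631121
[234 239  15  14  83] [241.         245.87951807] [[479.1433095  -44.55321615  87.        ]] [479.04732519 -44.56243347  88.54914382]
bottle [ 615.1940192  -127.13591044  276.62866259] 1141
post [ 558.34112509 -127.08465829  234.05983955] 140
top -100 [None, None, None, -324, -659, -652, None, None, None, -750, -748, -749, -749]
top 0 [-268, -269, -269, -269, -748, -287, None, None, -650, -748, -747, -749, -748]
top 100 [-269, -269, -269, -269, 272, 3, 4, 3, 3, -749, -748, -749, -747]
top 200 [-269, -269, -268, -269, 275, -749, -748, -748, -750, -748, -748, -748, -749]
top 300 [3, 10, 3, 4, 276, 4, 4, 4, 12, 4, 3, 29, 2]
top 400 [27, 18, 13, 37, 26, 1173, 91, 4, 14, 10, 9, 33, None]
top 500 [25, 19, 19, 127, 74, 278, 214, 12, 100, 60, 4, 42, None]
top 600 [18, 21, 20, 20, 27, 280, 277, 5, 101, 96, 47, 32, None]
top 700 [58, 62, 62, 60, 29, 23, 43, 298, 44, 101, 164, 31, 13]
scene -100 [None, None, None, None, 275, None, 112, None, None, None, None, None, None]
scene 0 [None, None, 661, None, 274, 272, 254, 233, None, None, None, None, None]
scene 100 [None, None, None, None, 272, 270, None, 9, 1, None, None, None, None]
scene 200 [None, None, None, None, 274, None, None, -754, None, None, None, None, None]
scene 300 [None, 11, 2, 90, 276, 1, 1, 1, 11, 1, 1, 27, 28]
scene 400 [25, 18, 11, 36, 26, 36, 90, 2, 12, 7, 7, 32, 39]
scene 500 [25, 18, 19, 127, 72, 277, 212, 2, 98, 60, 1, 45, 37]
scene 600 [18, 35, 19, 19, 26, 278, 278, 2, 99, 96, 49, 31, 46]
scene 700 [59, 60, 60, 59, 28, 21, 20, 297, 42, 101, 163, 29, 43]
```

```bash
python3 - <<'E'
from h import *
for n in("top","scene"):
  Q=cloud(n,np.load(n+"0.npy")).reshape(-1,3)
  s=(Q[:,2]>60)&(Q[:,2]<400)&(Q[:,0]>50)&(Q[:,0]<470)&(Q[:,1]<-120)&(Q[:,1]>-700)
  q=Q[s];
  for x in range(100,470,30):
    t=q[(q[:,0]>=x)&(q[:,0]<x+30)]
    if len(t)>3:print(n,x,len(t),np.percentile(t,[2,98],axis=0)[:,1:].round().tolist())
E
```

```text
top 130 46 [[-254.0, 92.0], [-239.0, 148.0]]
top 160 174 [[-256.0, 101.0], [-198.0, 273.0]]
top 190 368 [[-256.0, 126.0], [-201.0, 274.0]]
top 220 364 [[-262.0, 137.0], [-206.0, 274.0]]
top 250 348 [[-269.0, 139.0], [-214.0, 276.0]]
top 280 335 [[-277.0, 142.0], [-222.0, 276.0]]
top 310 334 [[-287.0, 143.0], [-231.0, 277.0]]
top 340 544 [[-293.0, 74.0], [-229.0, 276.0]]
scene 100 2904 [[-253.0, 92.0], [-200.0, 272.0]]
scene 130 2684 [[-256.0, 90.0], [-202.0, 272.0]]
scene 160 2460 [[-260.0, 89.0], [-206.0, 272.0]]
scene 190 2283 [[-265.0, 90.0], [-211.0, 273.0]]
scene 220 2148 [[-272.0, 90.0], [-217.0, 273.0]]
scene 250 2008 [[-279.0, 90.0], [-224.0, 274.0]]
scene 280 1904 [[-288.0, 91.0], [-233.0, 275.0]]
scene 310 1858 [[-299.0, 92.0], [-241.0, 276.0]]
scene 340 722 [[-301.0, 101.0], [-230.0, 276.0]]
```

Emit:
{"op": "carry_out", "data": {
  "plan": [
    [0,1.8,-3.3,0,0,0,-0.06],
    [0,3.6,-6.6,0,0,0,-0.12],
    [0,5.4,-10,0,0,0,-0.18],
    [0,7.2,-13.3,0,0,0,-0.24],
    [0,9,-16.6,0,0,0,-0.3],
    [0,10.8,-20,0,0,0,-0.36],
    [0,12.6,-23.3,0,0,0,-0.42],
    [0,14.4,-26.6,0,0,0,-0.48]
  ]
}}

```text
clock: 0.77
eef_pos: [335.4, 221.2, 231.1]
tcp_rot: [0.415, 0.91, -0.0, -0.0]
force: [0.2, 0.9, -0.2]
opening: 85.9
grip_force: 0.0
```

Emit:
{"op": "carry_out", "data": {
  "plan": [
    [60,1.8,-3.3,0,0,0,-0.06],
    [60,3.6,-6.6,0,0,0,-0.12],
    [60,5.4,-10,0,0,0,-0.18],
    [60,7.2,-13.3,0,0,0,-0.24],
    [60,9,-16.6,0,0,0,-0.3],
    [60,10.8,-20,0,0,0,-0.36],
    [60,12.6,-23.3,-1,0,0,-0.42],
    [60,14.4,-26.6,-2,0,0,-0.46]
  ]
}}

```text
clock: 1.43
eef_pos: [479.9, -45.1, 211.3]
tcp_rot: [0.612, 0.791, 0.0, 0.001]
force: [0.6, 0.9, -0.6]
opening: 65.0
grip_force: 0.0
```

Emit:
{"op": "carry_out", "data": {
  "plan": [
    [60,0,0,0,0,0,0],
    [60,0,0,0,0,0,0]
  ]
}}

```text
clock: 1.6
eef_pos: [478.9, -44.4, 209.7]
tcp_rot: [0.611, 0.791, -0.001, -0.002]
force: [-0.1, 0.8, 0.1]
opening: 65.5
grip_force: 0.0
```

```bash
python3 - <<'E'
from h import *
st=ctrl.get_state();p,d=viewer.capture("wrist");cv2.imwrite("pics/w1.png",p);np.save("w1.npy",d)
import pickle;pickle.dump(st,open("w1.pkl","wb"))
print(st["eef_pos"],st["tcp_rot"],st["opening"],st["clock"],st["joints"])
P=cloud("wrist",d,st);k=(p.max(2)<50)&(P[...,2]>75)&(P[...,2]<100)&(np.hypot(P[...,0]-479,P[...,1]+44)<40)
n,l,s,ce=cv2.connectedComponentsWithStats(k.astype(np.uint8))
for i in range(1,n):
    if s[i,4]>100:
        c=cv2.convexHull(np.argwhere((l==i)&(P[...,2]>80)).astype(np.int32)[:,::-1]);(u,v),r=cv2.minEnclosingCircle(c.astype(np.float32))
        print(s[i],ce[i],P[l==i].mean(0),onplane("wrist",[u,v],88,st),P[l==i].min(0),P[l==i].max(0))
E
```

```text
[478.93048482 -44.38282433 209.72964877] [ 6.11428953e-01  7.91297547e-01 -7.28887597e-04 -1.51527325e-03] 65.47457399609219 1.6 [-1.69279250e-01 -6.32783498e-02  1.55856782e+00  1.35684434e-04
  1.64966340e+00 -4.24332600e-01]
[ 264  179   40   42 1220] [283.29098361 199.71721311] [478.25582102 -44.28697663  87.85165635] [[478.51400424 -44.473546    88.        ]] [463.31047678 -61.60201967  75.01898514] [494.10072478 -30.79217576  91.17191156]
```

View pics/w1.png

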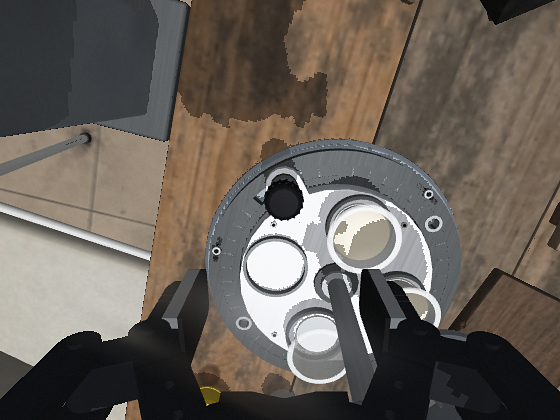

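Wrist view: the knob is at (283,200). Two ring holes are visible, at (243,323), which is the next one, and (434,224), which is opposite it. I'll locate both holes, since their midpoint is the axis.

```bash
python3 - <<'E'
from h import *
import pickle
st=pickle.load(open("w1.pkl","rb"));p=cv2.imread("pics/w1.png")
a=p[300:345,215:270];b=p[200:250,410:465];b=cv2.resize(b,(400,400),interpolation=0);a=cv2.resize(a,(400,400),interpolation=0)
cv2.imwrite("pics/c1.png",np.hstack([a,b]))
h1,h2=onplane("wrist",[[243,323],[434,224]],24,st)
k=np.array([478.5,-44.4]);c=(h1+h2)[:2]/2;print(h1,h2,c,np.hypot(*(h1-h2)[:2])/2)
for c in(c,np.array([555,-126.3])):
    v=k-c;w=h1[:2]-c;print(np.hypot(*v),np.hypot(*w),np.degrees([np.arctan2(v[1],v[0])%6.2832,np.arctan2(w[1],w[0])%6.2832]))
E
```

```text
[ 475.72169487 -206.39041902   24.        ] [630.65113664 -49.49174985  24.        ] [ 553.18641576 -127.94108443] 110.25008425828774
112.05879477553734 110.25008425828771 [131.79697569 225.36266592]
112.0707812054507 112.69216868422457 [133.04749095 225.29280813]
```

View pics/c1.png

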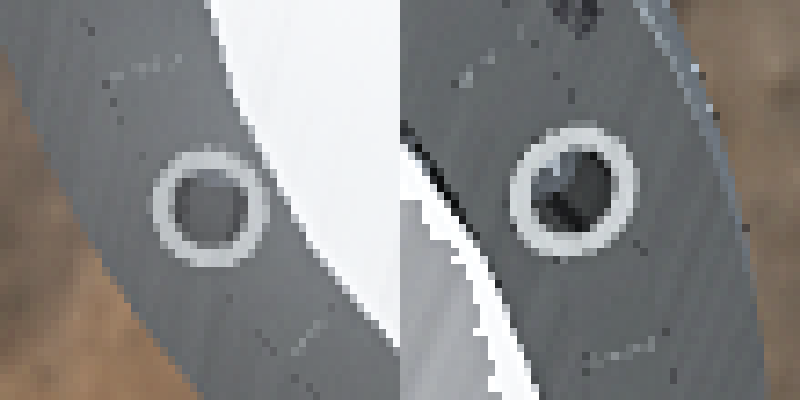

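Emit:
{"op": "carry_out", "data": {
  "plan": [
    [112,0,0,-2.5,0,0,0.06],
    [112,0,0,-5,0,0,0.12],
    [112,0,0,-7.5,0,0,0.18],
    [112,0,0,-10,0,0,0.18],
    [112,0,0,-11,0,0,0.18],
    [112,0,0,-11,0,0,0.18]
  ]
}}

```text
clock: 2.15
eef_pos: [477.7, -41.8, 99.4]
tcp_rot: [0.536, 0.844, -0.001, -0.002]
force: [0.4, 0.3, -0.1]
opening: 48.0
grip_force: 0.0
```

Emit:
{"op": "carry_out", "data": {
  "plan": [
    [112,0,0,-1,0,0,0],
    [112,0,0,-2,0,0,0],
    [112,0,0,-3,0,0,0],
    [112,0,0,-3.9,0,0,0],
    [112,0,0,-3.9,0,0,0]
  ]
}}

```text
clock: 2.57
eef_pos: [478.1, -42.9, 60.3]
tcp_rot: [0.537, 0.844, -0.001, -0.001]
force: [-0.8, -0.0, -0.8]
opening: 47.8
grip_force: 0.0
```

Emit:
{"op": "carry_out", "data": {
  "newtons": 50,
  "plan": [
    [135,0,0,0,0,0,0],
    [145,0,0,0,0,0,0],
    [155,0,0,0,0,0,0],
    [165,0,0,0,0,0,0],
    [180,0,0,0,0,0,0],
    [190,0,0,0,0,0,0],
    [190,0,0,0,0,0,0]
  ]
}}

```text
clock: 3.15
eef_pos: [479.5, -43.1, 63.1]
tcp_rot: [0.537, 0.844, 0.0, 0.0]
force: [-1.4, 0.0, 5.5]
opening: 28.2
grip_force: 49.0
```

```bash
python3 - <<'E'
from h import *
st=ctrl.get_state();p,d=viewer.capture("wrist")
print(st["eef_pos"],st["force"],st["torque"],st["opening"],st["grip_force"])
cv2.imwrite("pics/w2.png",cv2.resize(p[140:420,140:420],(600,600)))
E
```

```text
[479.45004775 -43.12669221  63.07224981] [-1.40335172  0.04967167  5.4787352 ] [ 0.02798476  0.52462767 -0.03628927] 28.166786411971287 48.97744596004486
```

View pics/w2.png

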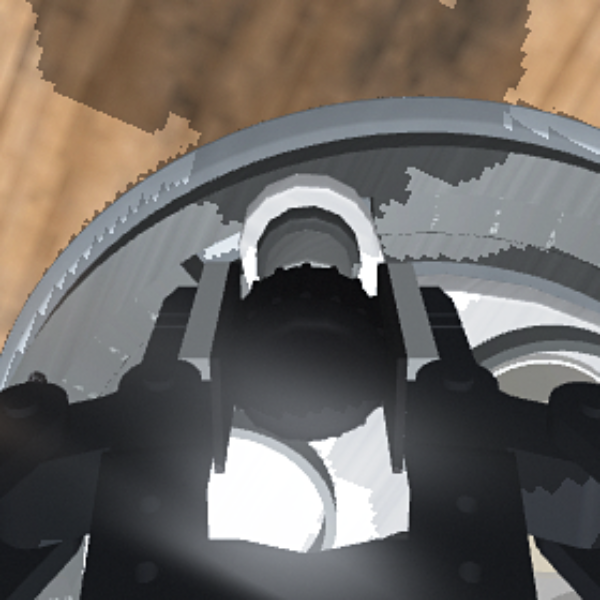

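The pads hold the knob squarely: it sits at about (310,340) in the crop, between the fingers. Now I'll draw the pin slowly.

Emit:
{"op": "carry_out", "data": {
  "plan": [
    [190,0,0,0.25,0,0,0],
    [190,0,0,0.5,0,0,0],
    [190,0,0,0.75,0,0,0],
    [190,0,0,1.0,0,0,0],
    [190,0,0,1.2,0,0,0],
    [190,0,0,1.4,0,0,0],
    [190,0,0,1.5,0,0,0],
    [190,0,0,1.5,0,0,0]
  ]
}}

```text
clock: 3.87
eef_pos: [479.1, -43.2, 77.1]
tcp_rot: [0.537, 0.844, -0.0, -0.0]
force: [5.5, -2.6, -10.1]
opening: 27.8
grip_force: 49.9
```

```bash
python3 - <<'E'
import numpy as np
def arc(a0,th):
    a=np.radians(a0);t=np.radians(np.array(th));return np.round(11*np.c_[np.cos(a+t)-np.cos(a),np.sin(a+t)-np.sin(a)],2).tolist()
print(arc(132,[1,3,6,10,14,18,22,25]));print(arc(157,[4,8,12,16,20,24,28,32]));print(arc(189,[4,8,12,16,20,24,26,27]))
E
```

```text
[[-0.14, -0.13], [-0.42, -0.4], [-0.81, -0.81], [-1.31, -1.4], [-1.76, -2.02], [-2.17, -2.67], [-2.53, -3.35], [-2.77, -3.88]]
[[-0.28, -0.72], [-0.5, -1.45], [-0.67, -2.2], [-0.79, -2.96], [-0.86, -3.72], [-0.87, -4.49], [-0.83, -5.26], [-0.74, -6.02]]
[[0.15, -0.75], [0.35, -1.5], [0.6, -2.22], [0.9, -2.93], [1.24, -3.61], [1.64, -4.27], [1.85, -4.59], [1.97, -4.74]]
```

Emit:
{"op": "carry_out", "data": {
  "plan": [
    [190,-0.14,-0.13,0,0,0,0.01],
    [190,-0.42,-0.4,0,0,0,0.03],
    [190,-0.81,-0.81,0,0,0,0.06],
    [190,-1.31,-1.4,0,0,0,0.1],
    [190,-1.76,-2.02,0,0,0,0.14],
    [190,-2.17,-2.67,0,0,0,0.18],
    [190,-2.53,-3.35,0,0,0,0.22],
    [190,-2.77,-3.88,0,0,0,0.25]
  ]
}}

```text
clock: 4.53
eef_pos: [449.5, -80.0, 75.9]
tcp_rot: [0.425, 0.905, 0.001, -0.003]
force: [-0.0, 7.2, -8.7]
opening: 28.3
grip_force: 51.0
```

Emit:
{"op": "carry_out", "data": {
  "plan": [
    [190,-0.25,-0.72,0.05,0,0,0.04],
    [190,-0.45,-1.45,0.1,0,0,0.08],
    [190,-0.6,-2.2,0.1,0,0,0.12],
    [190,-0.7,-2.96,0.1,0,0,0.16],
    [190,-0.75,-3.72,0.1,0,0,0.2],
    [190,-0.75,-4.49,0.1,0,0,0.24],
    [190,-0.7,-5.26,0.1,0,0,0.28],
    [190,-0.6,-6.02,0.1,0,0,0.32]
  ]
}}

```text
clock: 5.2
eef_pos: [443.6, -140.9, 76.7]
tcp_rot: [0.276, 0.961, 0.001, -0.003]
force: [-2.2, 2.2, -10.4]
opening: 27.8
grip_force: 50.9
```

Emit:
{"op": "carry_out", "data": {
  "plan": [
    [190,0.1,-0.75,0,0,0,0.04],
    [190,0.3,-1.5,0,0,0,0.08],
    [190,0.52,-2.23,0,0,0,0.12],
    [190,0.8,-2.95,0,0,0,0.16],
    [190,1.12,-3.65,0,0,0,0.2],
    [190,1.45,-4.25,0,0,0,0.24],
    [190,1.65,-4.55,0,0,0,0.27],
    [190,1.65,-4.55,0,0,0,0.27]
  ]
}}

```text
clock: 5.87
eef_pos: [460.0, -185.5, 76.1]
tcp_rot: [0.144, 0.99, 0.002, -0.004]
force: [-3.6, 4.9, -9.2]
opening: 27.8
grip_force: 50.8
```

```bash
python3 - <<'E'
from h import *
st=ctrl.get_state();p,d=viewer.capture("top");cv2.imwrite("pics/t2.png",cv2.resize(p[130:290,200:360],(600,600)))
p2,d2=viewer.capture("wrist");cv2.imwrite("pics/w3.png",p2)
np.save("t2.npy",d);np.save("w3.npy",d2)
import pickle;pickle.dump(st,open("w3.pkl","wb"))
print(st["clock"],st["eef_pos"],st["force"],st["joints"])
E
```

```text
5.8667 [ 459.95265982 -185.52922731   76.09510587] [-3.62032629  4.86226537 -9.22859039] [-0.45900873  0.08897689  1.67916333  0.0020374   1.38238002 -1.7409668 ]
```

View pics/w3.png

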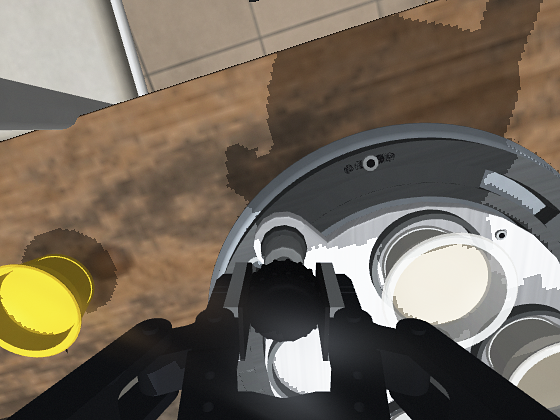

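Wrist view: the cups are upright and the lug now covers the approach to the hole, with the knob at (285,295). The table has turned about 1.41 rad, short of the hole range, so I'll lower the pin onto the ring face.

Emit:
{"op": "carry_out", "data": {
  "plan": [
    [190,0,0,-0.15,0,0,0],
    [190,0,0,-0.3,0,0,0],
    [190,0,0,-0.45,0,0,0],
    [190,0,0,-0.6,0,0,0],
    [190,0,0,-0.6,0,0,0]
  ]
}}

```text
clock: 6.38
eef_pos: [460.2, -185.5, 72.8]
tcp_rot: [0.145, 0.989, 0.002, -0.003]
force: [-13.1, 9.1, 7.4]
opening: 27.9
grip_force: 52.6
```

Emit:
{"op": "carry_out", "data": {
  "plan": [
    [175,0,0,0,0,0,0],
    [165,0,0,0,0,0,0],
    [153,0,0,0,0,0,0],
    [153,0,0,0,0,0,0],
    [153,0,0,0,0,0,0]
  ]
}}

```text
clock: 6.8
eef_pos: [462.3, -187.7, 72.9]
tcp_rot: [0.146, 0.989, -0.0, 0.0]
force: [0.8, 0.0, 0.6]
opening: 34.3
grip_force: 0.0
```

Emit:
{"op": "carry_out", "data": {
  "newtons": 25,
  "plan": [
    [170,0,0,0,0,0,0],
    [180,0,0,0,0,0,0],
    [190,0,0,0,0,0,0],
    [190,0,0,0,0,0,0],
    [190,0,0,-0.15,0,0,0],
    [190,0,0,-0.3,0,0,0]
  ]
}}

```text
clock: 7.3
eef_pos: [463.6, -187.5, 72.5]
tcp_rot: [0.146, 0.989, 0.0, 0.002]
force: [-6.7, 7.9, 26.6]
opening: 28.8
grip_force: 26.4
```

Emit:
{"op": "carry_out", "data": {
  "plan": [
    [190,0.06,-0.1,0,0,0,0.01],
    [190,0.12,-0.2,0,0,0,0.01],
    [190,0.18,-0.3,0,0,0,0.02],
    [190,0.24,-0.4,0,0,0,0.02],
    [190,0.3,-0.5,0,0,0,0.03],
    [190,0.3,-0.5,0,0,0,0.03]
  ]
}}

```text
clock: 7.8
eef_pos: [465.8, -190.5, 72.2]
tcp_rot: [0.13, 0.992, 0.002, 0.001]
force: [-5.6, 12.7, 19.1]
opening: 28.6
grip_force: 26.1
```

Emit:
{"op": "carry_out", "data": {
  "plan": [
    [190,0,0,0.25,0,0,0],
    [190,0.06,-0.08,0.25,0,0,0.01],
    [190,0.12,-0.16,0.25,0,0,0.01],
    [190,0.18,-0.24,0.25,0,0,0.02],
    [190,0.24,-0.32,0.25,0,0,0.02],
    [190,0.24,-0.32,0.25,0,0,0.02]
  ]
}}

```text
clock: 8.3
eef_pos: [468.0, -193.6, 72.7]
tcp_rot: [0.12, 0.993, 0.002, 0.0]
force: [0.1, 11.7, 8.8]
opening: 28.9
grip_force: 26.4
```

Emit:
{"op": "carry_out", "data": {
  "plan": [
    [190,0.06,-0.08,0,0,0,0.01],
    [190,0.12,-0.16,0,0,0,0.01],
    [190,0.18,-0.23,0,0,0,0.02],
    [190,0.24,-0.3,0,0,0,0.02],
    [190,0.24,-0.3,0,0,0,0.02]
  ]
}}

```text
clock: 8.72
eef_pos: [470.0, -196.1, 72.7]
tcp_rot: [0.11, 0.994, 0.003, -0.001]
force: [-2.5, 14.5, 10.0]
opening: 28.6
grip_force: 26.5
```

Emit:
{"op": "carry_out", "data": {
  "plan": [
    [190,0.06,-0.07,0,0,0,0.01],
    [190,0.12,-0.14,0,0,0,0.01],
    [190,0.19,-0.22,0,0,0,0.02],
    [190,0.19,-0.22,0,0,0,0.02]
  ]
}}

```text
clock: 9.05
eef_pos: [471.7, -198.1, 72.7]
tcp_rot: [0.1, 0.995, 0.003, -0.001]
force: [-3.4, 14.9, 10.1]
opening: 28.6
grip_force: 26.6
```

Emit:
{"op": "carry_out", "data": {
  "plan": [
    [190,0,0,0.15,0,0,0],
    [190,0.06,-0.07,0.15,0,0,0.01],
    [190,0.12,-0.14,0.15,0,0,0.01],
    [190,0.18,-0.21,0.15,0,0,0.02],
    [190,0.18,-0.21,0.15,0,0,0.02]
  ]
}}

```text
clock: 9.47
eef_pos: [473.5, -200.4, 73.0]
tcp_rot: [0.09, 0.996, 0.003, -0.001]
force: [1.6, 12.3, 2.2]
opening: 28.8
grip_force: 25.9
```

Emit:
{"op": "carry_out", "data": {
  "plan": [
    [190,0.07,-0.07,0,0,0,0.01],
    [190,0.14,-0.14,0,0,0,0.01],
    [190,0.2,-0.21,0,0,0,0.02],
    [190,0.2,-0.21,0,0,0,0.02]
  ]
}}

```text
clock: 9.8
eef_pos: [475.9, -203.2, 72.4]
tcp_rot: [0.08, 0.997, 0.002, -0.0]
force: [5.7, 7.1, -5.1]
opening: 28.5
grip_force: 25.3
```

The vertical force reversed, so the pin is over the hole. I'll lower it without any sideways motion.

Emit:
{"op": "carry_out", "data": {
  "plan": [
    [190,0,0,-0.1,0,0,0],
    [190,0,0,-0.2,0,0,0],
    [190,0,0,-0.3,0,0,0],
    [190,0,0,-0.3,0,0,0]
  ]
}}

```text
clock: 10.13
eef_pos: [476.9, -204.3, 70.1]
tcp_rot: [0.081, 0.997, 0.001, 0.002]
force: [11.5, 2.6, -9.7]
opening: 28.6
grip_force: 25.3
```

Emit:
{"op": "carry_out", "data": {
  "plan": [
    [190,0,0,-0.15,0,0,0],
    [190,0,0,-0.3,0,0,0],
    [190,0,0,-0.45,0,0,0],
    [190,0,0,-0.45,0,0,0]
  ]
}}

```text
clock: 10.47
eef_pos: [477.4, -205.1, 65.9]
tcp_rot: [0.081, 0.997, -0.0, 0.003]
force: [12.5, -0.1, -7.3]
opening: 28.6
grip_force: 25.5
```

Emit:
{"op": "carry_out", "data": {
  "plan": [
    [190,0,0,-0.15,0,0,0],
    [190,0,0,-0.3,0,0,0],
    [190,0,0,-0.3,0,0,0]
  ]
}}

```text
clock: 10.72
eef_pos: [477.6, -205.2, 63.6]
tcp_rot: [0.081, 0.997, -0.0, 0.003]
force: [10.6, 0.8, -1.5]
opening: 29.0
grip_force: 26.0
```

Emit:
{"op": "carry_out", "data": {
  "plan": [
    [180,0,0,0,0,0,0],
    [170,0,0,0,0,0,0],
    [160,0,0,0,0,0,0],
    [150,0,0,0,0,0,0],
    [140,0,0,0,0,0,0],
    [125,0,0,0,0,0,0],
    [112,0,0,0,0,0,0]
  ]
}}

```text
clock: 11.3
eef_pos: [475.3, -205.2, 62.7]
tcp_rot: [0.081, 0.997, 0.0, -0.0]
force: [0.3, 0.1, 0.0]
opening: 47.6
grip_force: 0.0
```

Emit:
{"op": "carry_out", "data": {
  "plan": [
    [112,0,0,1.5,0,0,0],
    [112,0,0,3.5,0,0,0],
    [112,0,0,6,0,0,0],
    [112,0,0,9,0,0,0],
    [112,0,0,12,0,0,0],
    [112,0,0,15,0,0,0],
    [112,0,0,15,0,0,0],
    [112,0,0,15,0,0,0]
  ]
}}

```text
clock: 11.97
eef_pos: [476.2, -205.6, 214.9]
tcp_rot: [0.081, 0.997, -0.001, 0.002]
force: [-0.2, 0.1, -1.1]
opening: 47.8
grip_force: 0.0
```

```bash
python3 - <<'E'
from h import *
st=ctrl.get_state();p,d=viewer.capture("wrist");cv2.imwrite("pics/w4.png",p)
P=cloud("wrist",d,st);k=(p.max(2)<50)&(P[...,2]>70)&(P[...,2]<110)&(np.hypot(P[...,0]-476,P[...,1]+205)<25)
z=P[...,2][k];print(st["clock"],st["eef_pos"],P[k].mean(0),np.percentile(z,[50,75,90,98]))
import pickle
s0=pickle.load(open("w1.pkl","rb"));P=cloud("wrist",np.load("w1.npy"),s0);q=cv2.imread("pics/w1.png");k=(q.max(2)<50)&(P[...,2]>70)&(P[...,2]<110)&(np.hypot(P[...,0]-478.5,P[...,1]+44)<25);print(np.percentile(P[...,2][k],[50,75,90,98]))
E
```

```text
11.9667 [ 476.16135016 -205.591388    214.87745212] [ 473.39105621 -205.80404131   87.87602845] [88.85409676 89.49830156 89.97267785 90.44638571]
[88.84820148 89.47990916 89.94143109 90.44913493]
```

View pics/w4.png

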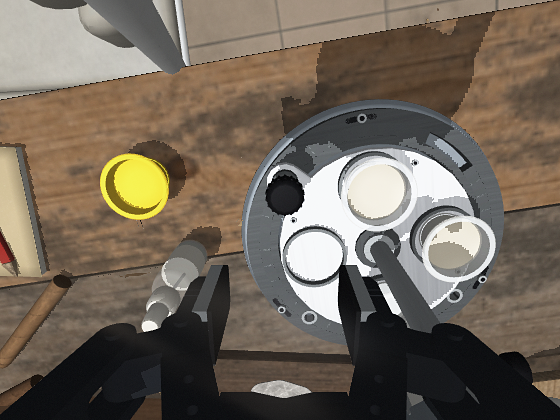

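The knob height equals the start height to 0.1 mm, so the pin is fully home. The knob at (285,195), the holes at (310,317) and (455,295), and the slot at (450,152) form the expected square. Last, I'll check the empty cup under the nozzle.

```bash
python3 - <<'E'
from h import *
p,d=viewer.capture("scene");cv2.imwrite("pics/s2.png",cv2.resize(p[90:290,200:380],(540,600)))
E
```

```text
(no output)
```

View pics/s2.png

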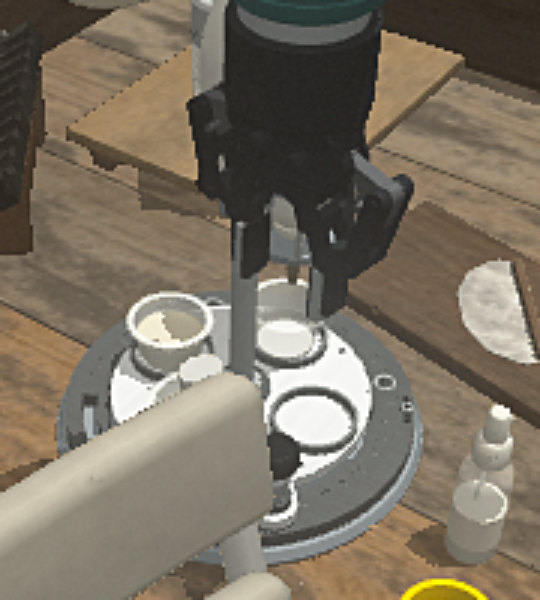

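The empty cup stands upright in its nest under the nozzle at about (290,320) in the crop. The full cup at (170,330) is standing too, and nothing is touching the robot. I'm handing in.

```bash
python3 -c "
from workcell import ctrl;print(ctrl.hand_in())"
```

```text
the job is handed in; nothing more can be done
None
```

The empty cup is under the nozzle, the index pin is fully home in the next round hole with the table locked, all three cups are standing, and the job is handed in at about 12 s.

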